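Unlock the sprung flask cradle with its treadle and hold the flask pressed down in it

ROBOT

A 6-joint arm with a two-finger parallel gripper is mounted at the origin on the work surface. World frame = base frame: x ahead of the robot, y to its left, z up, the work surface at z = 0. Lengths are in m, angles in rad, forces in N, time in s.
With the tool pointing down it reaches from about 0.3 to 0.875 m from the base axis. Payload 6.4 kg.
Tool frame: the origin (TCP) lies at the very end of the fingers, on their centre line; the grasp point (between the pads) lies 19 mm behind it (ctrl.tcp_to_grasp is the distance from the TCP to the grasp point, in m); z points along the fingers, y is the direction in which the jaws open and shut (so a half turn about z gives the same grasp; the last joint's range is limited). The gripper opens to 85 mm and grips with 20 to 120 N. Pads are 22 mm wide; open, the fingers measure 114 mm over their backs; the gripper's body (76 mm by 85 mm) begins 54 mm behind the grasp point. The pads swing forward as they close: fully open they stand 13 mm farther back than shut.
Start: joints at [-1.354, 0.181, 1.607, -0, 1.354, -0.206], TCP at [0.236, -0.524, 0.21] pointing down, gripper open.
Joint ranges: [-2.99, 2.99], [-0.89, 2.07], [0.3, 2.58], [-1.14, 4.28], [0, 2.63], [-3.12, 3.12]. Speed limits (rad/s): [2.57, 2.57, 3.01, 3.14, 3.14, 3.14].

INTERFACE

Orientations are given as a unit quaternion [w, x, y, z].
In Python, from bench import ctrl gives the robot as it stands. The module is installed in compiled form; this text tells all that it offers.
- The arm moves only by the tool drive_tool, never from a script. Its argument "deltas" is a list of rows, each an object with "slide": the shift along the tool's x, y, z as a fraction of full scale, a list of three; "delta_rot": the turn, a rotation vector about the tool's x, y, z as a fraction of full scale, a list of three; "hand": the opening, from 0 (shut) to 1 (fully open). In form: [{"slide": [tx, ty, tz], "delta_rot": [wx, wy, wz], "hand": hand}, ...]. A call has exactly 5 rows; each row shifts and turns the commanded pose from where the row before left it, along the tool's axes as they then stand; what a row does not reach is not made up. Full scale, the value 1, is 50 mm for a shift and 180 degrees for a turn. A row lasts 1/8 s, in which the tool goes at most 62.5 mm and 10.7 degrees, less where a joint would pass 70% of its speed; a pose out of reach is approached as far as the arm can. A call with a number of a shift or a turn outside -1 to 1 is refused whole. A call with a gripper value outside its range is refused whole. The fingers move at their own pace and stop on an object; the grip force is fixed at half the most. Time passes only in rows, so rows that do not move let the fingers close, or fill a call up. It gives the time, the measured TCP pose, the force and the opening at its end, in the units of the state.
- ctrl.get_obs(): the state, without advancing time (a new reading comes with each control period).
- ctrl.camera(name): name is "scene" or "top"; returns a dict with "frame" (420x560x3 uint8, red, green, blue), "mtx" (3x3 intrinsics, pixels), "dist" ([k1, k2, p1, p2, k3] as OpenCV has them; the pictures are not rectified), "R" (3x3) and "t" (3): a world point X has camera coordinates R X + t. Camera axes: x right, y down, z forward; pixel columns grow to the right and rows downward; lengths in m; the calibration is good to about 2 mm. A picture is of the moment at which its call begins. There is no depth.
- ctrl.hand_in(): hands the job in, once; it reports no verdict.
The state is a dict: "time_s": time; "q": joint angles; "dq": joint speeds; "joint_efforts": joint torques, N m; "eef_pos": TCP position; "eef_rot": TCP orientation; "wrist_force": force on the tool from outside, world axes, zero at the start; "torque": the same for the moment, N m; "opening": opening from 0.0 (shut) to 1.0 (fully open).
Only numpy, scipy, OpenCV 4.12 (cv2) and the standard library are available. Lean on these libraries where they do the work, as an engineer would, in place of code of your own. Each camera call takes 0.05 s, during which the arm holds its last target.

TASK

Unlock the sprung ring cradle by pressing its blue treadle all the way down to its stop, and let the treadle come back up. Then carry the amber round flask, kept upright, from its cork ring to the white sprung ring of the cradle, seat it there and press it down with the ring to the ring's stop without forcing the glass. Finish while still holding the flask pressed fully down (do not let go, and do not push on the ring or station itself), and leave all the other things standing where they are.

Things in the scene. Friction and masses are not known exactly. Their poses are not given: they have to be found in the camera images.
- station: Fixed cradle station: white-painted base plate 110 x 260 x 12 mm (its own x and y). Origin at the centre of its underside on the bench; z up. The sprung ring's axis stands at y = -70 mm on its y axis; the blue treadle lies on the +y side. It carries the ring, the treadle and the red lock bolt between them.
- ring_top (a point): Centre of the top face of the white sprung ring (outer diameter 76 mm, inner diameter 56 mm, 12 mm thick, steel coil spring below). The top face stands 85 mm above the bench when free. A seated flask's bulb bottom lies 11 mm below this point, on the same upright axis; the bulb centre 29 mm above it. From the ring a steel arm with a leg, 16 mm wide, reaches out to 60 mm from the axis towards the treadle, no higher than the ring's top.
- ring (a joint): Downward travel of the sprung ring, m: 0 free (up), 0.020 at its stop. Spring force about 5.4 N at 0 rising to 11.4 N at the stop, so a flask merely set on it stays up (sinks under 2 mm). Until the treadle has been pressed, the red lock bolt stands under the ring's leg and the ring goes down less than 2 mm; once pushed aside the bolt stays aside.
- treadle_pad (a point): Where to press the blue treadle: on the middle line of its upper face (plate 60 mm wide along station x, 95 mm long along station y, upper face 68 mm above the bench when up), 75 mm from the hinge, 20 mm or more from every edge. Moves with the treadle: it drops about 31 mm and shifts about 9 mm towards the hinge over the full stroke.
- treadle_hinge (a point): Hinge axis of the treadle (it runs along station x), 62 mm above the bench, between the treadle and the cradle; the treadle reaches from it along station +y.
- treadle (a joint): Treadle angle, rad: 0 up (level), 0.42 pressed to its stop. Spring return: about 5 N at the pad to start, about 10 N to hold at the stop (with the bolt's friction up to 12 N). It springs back up when let go. By the time it reaches the stop it has pushed the red lock bolt clear.
- amber_flask: Amber glass round-bottomed flask with a plugged mouth, about 0.22 kg, to be loaded. Bulb 80 mm diameter, neck 28 mm diameter from 78 to 120 mm above the bulb's bottom, rim 30 mm diameter, total height 125 mm. Origin at the bottom of the bulb, z up along the neck. It starts upright in one of the two cork rings, its bottom about 19 mm above the bench. The glass breaks when pressed on the station with more than 60 N.
- green_flask: Green glass round flask of the same shape and size, in the other cork ring; leave it alone. Origin at the bottom of the bulb.
- stand_a: Fixed cork ring, 90 mm outer and 56 mm inner diameter, 30 mm high, nearer the robot. Origin at the centre of its underside.
- stand_b: Fixed cork ring like the other one, farther from the robot. Origin at the centre of its underside.
- beaker: Clear beaker, 68 mm diameter, 85 mm high, bystander. Origin at the centre of its underside.
- wash_bottle: White bottle with red cap, 60 mm diameter, 150 mm high, bystander. Origin at the centre of its underside.
- jar: Glass jar with blue lid, 56 mm diameter, 75 mm high, bystander. Origin at the centre of its underside.
- tray: Blue divided tray, 90 x 120 x 35 mm, bystander. Origin at the centre of its underside.
- meter: Blue hand-held meter lying flat, 100 x 55 x 26 mm, bystander. Origin at the centre of its underside.
Mind the look-alikes: they are no part of the job. Of the things shaped like the amber_flask, the amber one is meant.

How it is judged:
By the outcome, as a careful person would: the job done as asked, in the order asked, and still so for the second after the job is handed in, while the arm keeps its last pose, push and grip.
It also fails if it takes over 59 s, if anything falls off the work surface, if the arm or the gripper's body presses on something with over 40 N, if the wrist force passes 120 N, or if a joint passes its speed limit or range.

## Working session

There is one attempt and no reset: what is moved stays moved. The work goes in short steps, Python scripts to look and compute and a tool call to move; the robot and the scene stay as the last step left them, time stands still between calls to the robot, and variables do not carry over. Pictures are saved under pics/ and viewed, and the job is handed in when it is done.

Besides the shell and the picture viewer there is one more tool, called after "Emit:" as name(argument=value, ...) on one line, values as JSON. drive_tool: Moves the arm, as the interface text tells. Its arguments: {"type":"object","properties":{"deltas":{"type":"array","items":{"type":"object","properties":{"slide":{"type":"array","items":{"type":"number"}},"delta_rot":{"type":"array","items":{"type":"number"}},"hand":{"type":"number"}}}}},"required":["deltas"]}

```bash
mkdir -p pics; python3 - <<'E'
from bench import ctrl
import cv2,pickle,numpy as np
o=ctrl.get_obs(); print({k:np.round(v,4) for k,v in o.items()}, ctrl.tcp_to_grasp)
for n in("scene","top"):
    c=ctrl.camera(n); pickle.dump(c,open(n+".pkl","wb")); cv2.imwrite(f"pics/{n}0.png",c["frame"][:,:,::-1])
    print(n,c["mtx"].round(1).tolist(),np.round(c["dist"],4),(-c["R"].T@c["t"]).round(3),c["R"].round(3).tolist())
E
```

```text
{'time_s': np.float64(0.0), 'q': array([-1.3543,  0.1816,  1.608 ,  0.    ,  1.3538, -0.2064]), 'dq': array([ 0.0026, -0.0003, -0.0003, -0.0006, -0.0032, -0.0014]), 'joint_efforts': array([-4.00000e-04, -4.44882e+01, -3.51332e+01, -3.00000e-04,
        9.10000e-03, -0.00000e+00]), 'eef_pos': array([ 0.2358, -0.5238,  0.2092]), 'eef_rot': array([-9.000e-04,  9.777e-01,  2.099e-01,  0.000e+00]), 'wrist_force': array([ 0.3921,  0.4775, -0.0031]), 'torque': array([-0.0057, -0.0217,  0.0151]), 'opening': np.float64(1.0027)} 0.0187
scene [[397.8, 0.0, 279.1], [0.0, 397.8, 210.4], [0.0, 0.0, 1.0]] [-0.0934  0.      0.      0.      0.    ] [ 1.285 -0.519  0.91 ] [[0.564, 0.825, 0.017], [0.56, -0.368, -0.742], [-0.606, 0.428, -0.67]]
top [[540.4, 0.0, 285.7], [0.0, 540.4, 208.0], [0.0, 0.0, 1.0]] [-0.1193  0.      0.      0.      0.    ] [ 0.218 -0.006  1.613] [[0.021, -1.0, 0.007], [-0.975, -0.022, -0.22], [0.22, -0.002, -0.976]]
```

View pics/scene0.png

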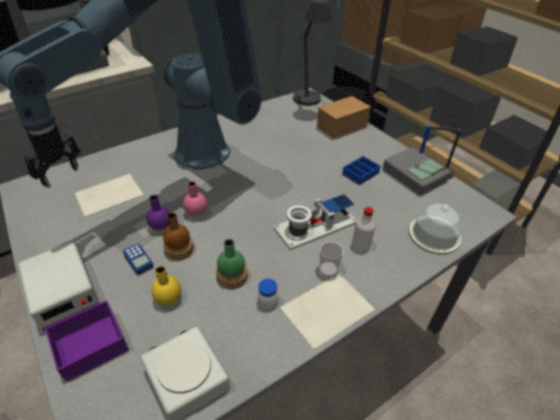

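View pics/top0.png

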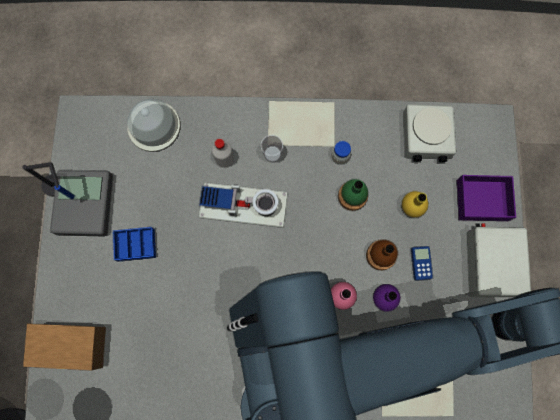

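Flasks in the top view: brown-orange (382,254) on a cork ring, green (354,193) on a cork ring, yellow (415,204), pink (343,294) and purple (387,297) on the bare bench. The brown-orange one should be the amber flask, because it's the only non-green one in a cork ring. I'll confirm that in crops.

```bash
python3 - <<'E'
import cv2,pickle,numpy as np
t=pickle.load(open("top.pkl","rb"))["frame"][:,:,::-1]; s=pickle.load(open("scene.pkl","rb"))["frame"][:,:,::-1]
a=cv2.resize(s[200:320,110:260],(600,480),interpolation=cv2.INTER_CUBIC)
cv2.imwrite("pics/amb.png",a)
b=cv2.resize(s[180:255,260:390],None,fx=6,fy=6,interpolation=cv2.INTER_CUBIC);c=cv2.resize(t[170:240,185:300],None,fx=6,fy=6,interpolation=cv2.INTER_CUBIC)
cv2.imwrite("pics/st_s.png",b);cv2.imwrite("pics/st_t.png",c)
cv2.imwrite("pics/fl_t.png",cv2.resize(t[165:315,320:440],None,fx=4,fy=4,interpolation=cv2.INTER_CUBIC))
E
```

```text
(no output)
```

View pics/amb.png

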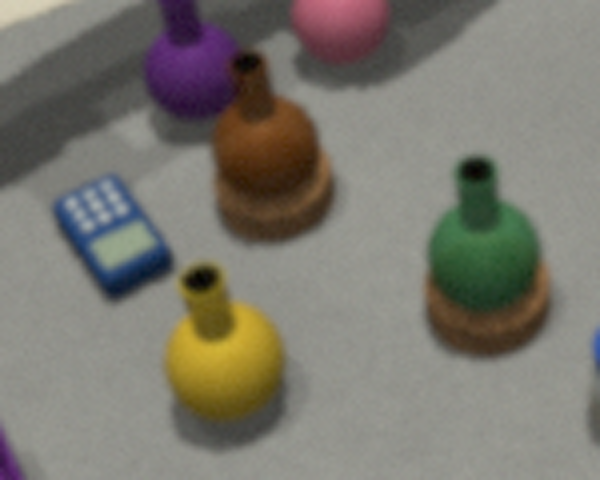

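View pics/st_s.png

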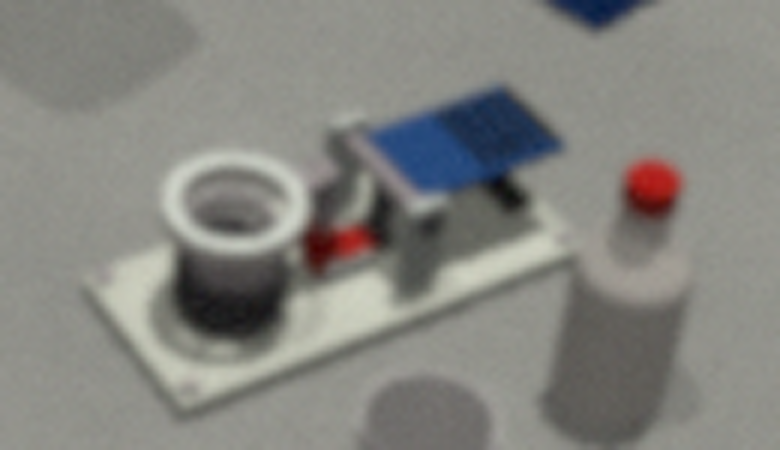

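View pics/st_t.png

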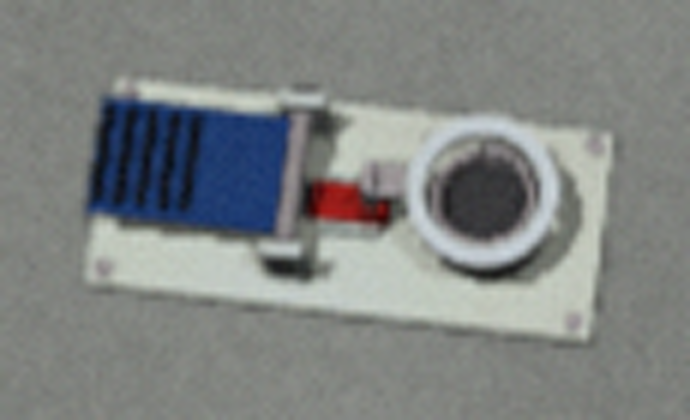

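View pics/fl_t.png

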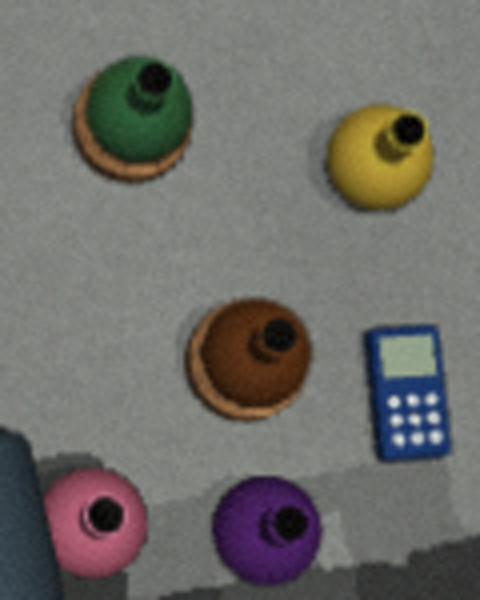

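The crops confirm it: the brown-orange flask at top (382,254) / scene (177,237) is the only amber one in a cork ring, and the yellow one stands on the bare bench. Next I'll measure the flask, ring and treadle.

```bash
cat > h.py <<'E'
import cv2,numpy as np
def rays(c,px):
    u=cv2.undistortPoints(np.array(px,float).reshape(-1,1,2),c["mtx"],np.array(c["dist"])).reshape(-1,2)
    d=np.c_[u,np.ones(len(u))]@c["R"]; return -c["R"].T@c["t"], d/np.linalg.norm(d,axis=1,keepdims=True)
def onz(c,px,z):
    o,d=rays(c,px); return o+d*((z-o[2])/d[:,2])[:,None]
def tri(c1,p1,c2,p2):
    o1,d1=rays(c1,[p1]);o2,d2=rays(c2,[p2]);d1=d1[0];d2=d2[0]
    s=np.linalg.lstsq(np.c_[d1,-d2],o2-o1,rcond=None)[0]; a=o1+s[0]*d1;b=o2+s[1]*d2
    return (a+b)/2,np.linalg.norm(a-b)
def proj(c,X):
    return cv2.projectPoints(np.array(X,float).reshape(-1,3),cv2.Rodrigues(c["R"])[0],np.array(c["t"],float),c["mtx"],np.array(c["dist"]))[0].reshape(-1,2)
def hsv(c): return cv2.cvtColor(c["frame"],cv2.COLOR_RGB2HSV)
def big(m):
    cs=cv2.findContours(m.astype(np.uint8),cv2.RETR_EXTERNAL,cv2.CHAIN_APPROX_NONE)[0]; return max(cs,key=cv2.contourArea)
def box(m,r):
    o=np.zeros_like(m);o[r[1]:r[3],r[0]:r[2]]=m[r[1]:r[3],r[0]:r[2]];return o
E
python3 - <<'E'
from h import *; import pickle
S=pickle.load(open("scene.pkl","rb"));T=pickle.load(open("top.pkl","rb"))
np.set_printoptions(precision=4,suppress=True)
# plugs/rim dark
for nm,rs,rt in(("amber",(165,208,180,222),(374,238,394,258)),("green",(222,235,236,248),(348,176,368,192))):
    P=[]
    for c,r in((S,rs),(T,rt)):
        v=hsv(c)[:,:,2]; m=box(v<45,r); k=cv2.moments(big(m)); p=(k['m10']/k['m00'],k['m01']/k['m00']); P.append(p); print(nm,'plug',np.round(p,1),cv2.contourArea(big(m)),onz(c,[p],.144)[0])
    print(tri(S,P[0],T,P[1]))
# amber bulb
for c,r,n in((S,(155,205,200,260),'s'),(T,(360,232,405,275),'t')):
    h=hsv(c);x,y=(177,240) if n=='s' else (379,258); print('hsv bulb',h[y,x],'cork',h[254,178] if n=='s' else h[266,375])
# blue treadle
for c,r,n in((S,(310,190,360,220),'s'),(T,(195,180,240,215),'t')):
    h=hsv(c); m=box((h[:,:,0]>100)&(h[:,:,0]<130)&(h[:,:,1]>120),r); q=cv2.boxPoints(cv2.minAreaRect(big(cv2.morphologyEx(m.astype(np.uint8),cv2.MORPH_CLOSE,np.ones((5,5))))))
    ap=cv2.approxPolyDP(cv2.convexHull(big(cv2.morphologyEx(m.astype(np.uint8),cv2.MORPH_CLOSE,np.ones((5,5))))),3,True).reshape(-1,2)
    print(n,'treadle',ap.tolist()); print(onz(c,ap,.068))
# ring
for c,r,n in((S,(280,200,315,225),'s'),(T,(250,186,283,220),'t')):
    h=hsv(c); print(n,'ringv',h[214,288] if n=='s' else h[202,255], 'base',h[233,300] if n=='s' else h[218,225])
E
```

```text
amber plug [171.2 215.5] 13.0 [ 0.4411 -0.2971  0.144 ]
amber plug [389.4 248.5] 42.0 [ 0.4411 -0.2967  0.144 ]
(array([ 0.441 , -0.2969,  0.1438]), np.float64(0.00038565310331460114))
green plug [228.5 242.4] 16.0 [ 0.6222 -0.2118  0.144 ]
green plug [358.3 184.4] 37.5 [ 0.6221 -0.2118  0.144 ]
(array([ 0.6222, -0.2118,  0.1439]), np.float64(4.537807572803406e-05))
hsv bulb [ 14 197  79] cork [ 16 130  86]
hsv bulb [ 12 186  78] cork [ 15 140 135]
s treadle [[351, 204], [342, 210], [329, 210], [323, 202], [344, 196]]
[[0.6254 0.2318 0.068 ]
 [0.6313 0.1879 0.068 ]
 [0.6084 0.153  0.068 ]
 [0.5676 0.1616 0.068 ]
 [0.5823 0.2395 0.068 ]]
t treadle [[202, 188], [232, 189], [230, 207], [200, 204]]
[[0.6214 0.2409 0.068 ]
 [0.6203 0.1517 0.068 ]
 [0.5656 0.1552 0.068 ]
 [0.5727 0.2441 0.068 ]]
s ringv [ 46  14 204] base [135  36  28]
t ringv [ 90   8 154] base [ 78   6 200]
```

```bash
python3 - <<'E'
from h import *; import pickle
S=pickle.load(open("scene.pkl","rb"));T=pickle.load(open("top.pkl","rb"))
np.set_printoptions(precision=4,suppress=True)
f=lambda a,o:np.array(a)/6+np.array(o)-.5+1/12
base=onz(T,f([[116,78],[615,130],[590,342],[85,285]],(185,170)),.012); print('base',base,'centre',base.mean(0),[np.linalg.norm(base[i]-base[(i+1)%4]) for i in range(4)])
tr=onz(T,f([[102,97],[296,113],[283,235],[89,212]],(185,170)),.068);print('tread',tr,tr.mean(0))
bs=onz(S,f([[85,283],[185,413]],(260,180)),.012);print('bs',bs)
ts=onz(S,f([[502,86],[566,148],[425,197],[362,134]],(260,180)),.068);print('tr scene',ts)
rt=f([483,193],(185,170));rs=f([236,202],(260,180))
print('ring',onz(T,[rt],.085),onz(S,[rs],.085),tri(S,rs,T,rt))
# ring inner dark/ white contours by threshold in scene
g=cv2.cvtColor(T["frame"],cv2.COLOR_RGB2GRAY); print(g[186:220,250:284][::2,::2])
E
```

```text
base [[ 0.6534  0.2448  0.012 ]
 [ 0.6315 -0.0115  0.012 ]
 [ 0.5213 -0.0012  0.012 ]
 [ 0.5448  0.2546  0.012 ]] centre [0.5877 0.1217 0.012 ] [np.float64(0.2573125907599718), np.float64(0.11071037797257416), np.float64(0.25693353385061163), np.float64(0.10908811512031513)]
tread [[0.6283 0.2425 0.068 ]
 [0.6222 0.1461 0.068 ]
 [0.5605 0.1498 0.068 ]
 [0.5699 0.2456 0.068 ]] [0.5952 0.196  0.068 ]
bs [[ 0.5276 -0.0036  0.012 ]
 [ 0.6341 -0.0137  0.012 ]]
tr scene [[0.5727 0.2446 0.068 ]
 [0.6315 0.2389 0.068 ]
 [0.6197 0.1495 0.068 ]
 [0.5617 0.1534 0.068 ]]
ring [[0.5797 0.052  0.085 ]] [[0.5825 0.0521 0.085 ]] (array([0.5806, 0.0527, 0.083 ]), np.float64(0.0014761956238374338))
[[125 126 134 132 129 130 126 131 129 132 130 133 131 132 133 129 134]
 [169 160 164 141 132 123 116 139 142 137 126 134 128 127 132 129 132]
 [197 195 192 193 191 195 199 200 200 201 179 158 141 136 129 122 134]
 [191 190 193 182 198 195 161 149 153 159 194 199 193 192 192 189 181]
 [196 194 194 197 180 134 144 143 126 121 106 184 199 170 189 192 169]
 [175 180 198 192 158 151 126  72  87  82 108 102 191 180 174 190 191]
 [153 153 204 148 143  78  48  53  58  59  71 125 151 199 130 180 191]
 [149 164 199 111  94  50  54  59  56  58  55  96  92 202 141 119 194]
 [122 142 197  77  81  51  56  57  55  52  58  56  92 200 134 113 188]
 [ 73 109 204 104  78  47  59  58  55  59  58  79 139 199 125 106 174]
 [ 81 139 199 172 107  54  56  57  56  53  58 117 191 193 120 112 174]
 [166 174 172 202 173 112  59  58  53  58 117 170 201 135 125 110 185]
 [186 175 180 164 204 193 167 142 132 175 194 200 139 102 112 152 196]
 [199 189 175 160 144 187 203 198 200 203 187 120  75 112 121 186 196]
 [198 200 185 168 141  76  85 120 113  81  38  72 108 121 186 197 195]
 [199 195 199 197 189 185 153  92  69  81  94 114 152 195 198 196 197]
 [197 196 198 196 196 196 199 199 195 193 196 192 194 198 200 194 194]]
```

Emit:
drive_tool(deltas=[{"slide": [0.64,-0.535,0],"delta_rot": [0,0,0],"hand": 0},{"slide": [0.64,-0.535,0],"delta_rot": [0,0,0],"hand": 0},{"slide": [0.64,-0.535,0],"delta_rot": [0,0,0],"hand": 0},{"slide": [0.64,-0.535,0],"delta_rot": [0,0,0],"hand": 0},{"slide": [0.64,-0.535,0],"delta_rot": [0,0,0],"hand": 0}])

```text
time_s: 0.72
eef_pos: [0.3273, -0.3352, 0.2097]
eef_rot: [-0.0, 0.978, 0.21, -0.0]
wrist_force: [0.2, 0.2, 0.7]
opening: 0.006
```

Emit:
drive_tool(deltas=[{"slide": [0.64,-0.535,0],"delta_rot": [0,0,0],"hand": 0},{"slide": [0.64,-0.535,0],"delta_rot": [0,0,0],"hand": 0},{"slide": [0.64,-0.535,0],"delta_rot": [0,0,0],"hand": 0},{"slide": [0.64,-0.535,0],"delta_rot": [0,0,0],"hand": 0},{"slide": [0.64,-0.535,0],"delta_rot": [0,0,0],"hand": 0}])

```text
time_s: 1.35
eef_pos: [0.4182, -0.1477, 0.2099]
eef_rot: [-0.0, 0.978, 0.21, -0.0]
wrist_force: [0.2, -0.5, 0.2]
opening: -0.002
```

Emit:
drive_tool(deltas=[{"slide": [0.64,-0.535,0],"delta_rot": [0,0,0],"hand": 0},{"slide": [0.64,-0.535,0],"delta_rot": [0,0,0],"hand": 0},{"slide": [0.64,-0.535,0],"delta_rot": [0,0,0],"hand": 0},{"slide": [0.64,-0.535,0],"delta_rot": [0,0,0],"hand": 0},{"slide": [0.64,-0.535,0],"delta_rot": [0,0,0],"hand": 0}])

```text
time_s: 1.98
eef_pos: [0.5093, 0.0399, 0.2098]
eef_rot: [-0.0, 0.978, 0.21, -0.0]
wrist_force: [1.0, -0.4, -0.2]
opening: -0.003
```

Emit:
drive_tool(deltas=[{"slide": [0.64,-0.535,0],"delta_rot": [0,0,0],"hand": 0},{"slide": [0.64,-0.535,0],"delta_rot": [0,0,0],"hand": 0},{"slide": [0.64,-0.535,0],"delta_rot": [0,0,0],"hand": 0},{"slide": [0.64,-0.535,0],"delta_rot": [0,0,0],"hand": 0},{"slide": [0.64,-0.535,0],"delta_rot": [0,0,0],"hand": 0}])

```text
time_s: 2.6
eef_pos: [0.6003, 0.2274, 0.2095]
eef_rot: [0.0, 0.978, 0.21, -0.0]
wrist_force: [0.2, -0.9, 0.1]
opening: -0.002
```

```bash
cat > go.py <<'E'
from bench import ctrl; import numpy as np,sys
from scipy.spatial.transform import Rotation as R
o=ctrl.get_obs();q=o["eef_rot"];r=R.from_quat([q[1],q[2],q[3],q[0]])
t=np.array([float(v) for v in sys.argv[1:4]])
print(o["time_s"].round(2),o["eef_pos"].round(4),"tool z",r.as_matrix()[:,2].round(3),"F",o["wrist_force"].round(1),"tool-shift/50mm",(r.inv().apply(t-o["eef_pos"])/.05).round(3))
E
python3 go.py 0.599 0.227 0.085
```

```text
Traceback (most recent call last):
  File "go.py", line 5, in <module>
    print(o["time_s"].round(2),o["eef_pos"].round(4),"tool z",r.as_matrix()[:,2].round(3),"F",o["wrist_force"].round(1),"tool-shift/50mm",(r.inv().apply(t-o["eef_pos"])/.05).round(3))
          ^^^^^^^^^^^^^^^^^
AttributeError: 'float' object has no attribute 'round'
```

Emit:
drive_tool(deltas=[{"slide": [-0.01,0,0.6],"delta_rot": [0,0,0],"hand": 0},{"slide": [-0.01,0,0.6],"delta_rot": [0,0,0],"hand": 0},{"slide": [0,0,0.6],"delta_rot": [0,0,0],"hand": 0},{"slide": [0,0,0.5],"delta_rot": [0,0,0],"hand": 0},{"slide": [0,0,0.2],"delta_rot": [0,0,0],"hand": 0}])

```text
time_s: 3.22
eef_pos: [0.5976, 0.2254, 0.0827]
eef_rot: [-0.0, 0.978, 0.21, -0.002]
wrist_force: [0.4, -0.6, 0.7]
opening: 0.001
```

```bash
sed -i 's/o\["time_s"\].round(2)/round(float(o["time_s"]),2)/' go.py; python3 - <<'E'
from bench import ctrl
import cv2,numpy as np
a=ctrl.camera("scene")["frame"][:,:,::-1];b=ctrl.camera("top")["frame"][:,:,::-1]
cv2.imwrite("pics/p1.png",np.hstack([cv2.resize(a[130:260,260:390],(390,390),interpolation=cv2.INTER_CUBIC),cv2.resize(b[130:260,170:300],(390,390),interpolation=cv2.INTER_CUBIC)]))
E
```

```text
(no output)
```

View pics/p1.png

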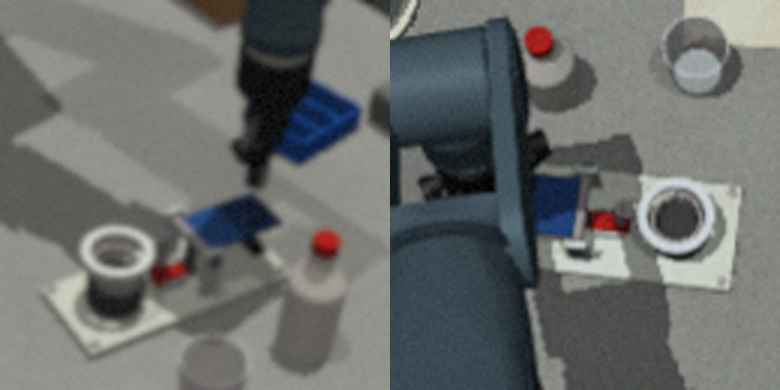

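The fingertip, at crop (255,185), hangs over the outer half of the treadle, and the wash bottle is clear. Pressing down now.

Emit:
drive_tool(deltas=[{"slide": [0,0,0.15],"delta_rot": [0,0,0],"hand": 0},{"slide": [0,0,0.15],"delta_rot": [0,0,0],"hand": 0},{"slide": [0,0,0.15],"delta_rot": [0,0,0],"hand": 0},{"slide": [0,0,0.15],"delta_rot": [0,0,0],"hand": 0},{"slide": [0,0,0.15],"delta_rot": [0,0,0],"hand": 0}])

```text
time_s: 3.95
eef_pos: [0.5991, 0.2257, 0.0471]
eef_rot: [-0.0, 0.978, 0.21, -0.0]
wrist_force: [-0.2, -0.5, 0.7]
opening: 0.003
```

Emit:
drive_tool(deltas=[{"slide": [0,0,0.08],"delta_rot": [0,0,0],"hand": 0},{"slide": [0,0,0.04],"delta_rot": [0,0,0],"hand": 0},{"slide": [0,0,0.04],"delta_rot": [0,0,0],"hand": 0},{"slide": [0,0,0],"delta_rot": [0,0,0],"hand": 0},{"slide": [0,0,0],"delta_rot": [0,0,0],"hand": 0}])

```text
time_s: 4.58
eef_pos: [0.5993, 0.2259, 0.0403]
eef_rot: [-0.0, 0.978, 0.21, 0.0]
wrist_force: [-1.3, -0.0, 6.3]
opening: -0.001
```

```bash
cat > pic.py <<'E'
from bench import ctrl
import cv2,numpy as np,sys,pickle
n,cam,x0,y0,x1,y1=sys.argv[1],sys.argv[2],*map(int,sys.argv[3:7])
c=ctrl.camera(cam);pickle.dump(c,open(n+".pkl","wb"));s=min(780/(x1-x0),580/(y1-y0))
cv2.imwrite(f"pics/{n}.png",cv2.resize(c["frame"][y0:y1,x0:x1,::-1],None,fx=s,fy=s,interpolation=cv2.INTER_CUBIC))
E
python3 pic.py p2 scene 270 150 380 250
```

```text
(no output)
```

View pics/p2.png

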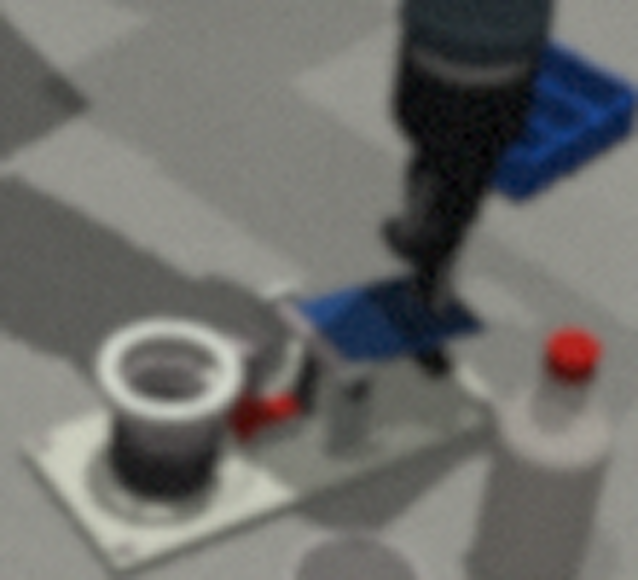

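Emit:
drive_tool(deltas=[{"slide": [0,0,0.06],"delta_rot": [0,0,0],"hand": 0},{"slide": [0,0,0.06],"delta_rot": [0,0,0],"hand": 0},{"slide": [0,0,0],"delta_rot": [0,0,0],"hand": 0},{"slide": [0,0,0],"delta_rot": [0,0,0],"hand": 0},{"slide": [0,0,0],"delta_rot": [0,0,0],"hand": 0}])

```text
time_s: 5.25
eef_pos: [0.5993, 0.2257, 0.0345]
eef_rot: [0.0, 0.978, 0.21, 0.0]
wrist_force: [-3.4, -1.2, 7.1]
opening: -0.001
```

```bash
python3 pic.py p3 scene 270 150 380 250; python3 go.py 0.599 0.227 0.02
```

```text
5.3 [0.5994 0.2257 0.0346] tool z [ 0. -0. -1.] F [-2.5 -0.6  6.3] tool-shift/50mm [ 0.003 -0.026  0.291]
```

View pics/p3.png

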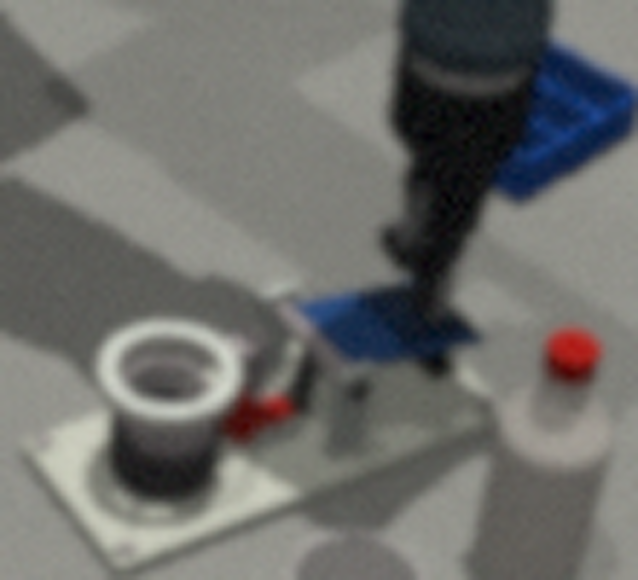

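```bash
python3 - <<'E'
from h import *;import pickle
c=pickle.load(open("p3.pkl","rb"));s=580/100
for z in(.0345,.045,.055,.075):print(z,((proj(c,[[.5994,.2257,z]])[0]-[270,150]+.5)*s).round())
c=pickle.load(open("p2.pkl","rb"))
E
```

```text
0.0345 [427. 339.]
0.045 [429. 325.]
0.055 [431. 312.]
0.075 [435. 285.]
```

Emit:
drive_tool(deltas=[{"slide": [0,0,0.06],"delta_rot": [0,0,0],"hand": 0},{"slide": [0,0,0.06],"delta_rot": [0,0,0],"hand": 0},{"slide": [0,0,0.06],"delta_rot": [0,0,0],"hand": 0},{"slide": [0,0,0],"delta_rot": [0,0,0],"hand": 0},{"slide": [0,0,0],"delta_rot": [0,0,0],"hand": 0}])

```text
time_s: 5.92
eef_pos: [0.6, 0.2255, 0.0261]
eef_rot: [0.0, 0.978, 0.21, 0.001]
wrist_force: [-3.0, -1.8, 9.5]
opening: -0.001
```

```bash
python3 pic.py p4 scene 270 150 380 250; python3 go.py 0.599 0.227 0.02
```

```text
5.97 [0.6    0.2255 0.0261] tool z [ 0.002 -0.    -1.   ] F [-1.8 -1.2  9. ] tool-shift/50mm [-0.006 -0.036  0.121]
```

View pics/p4.png

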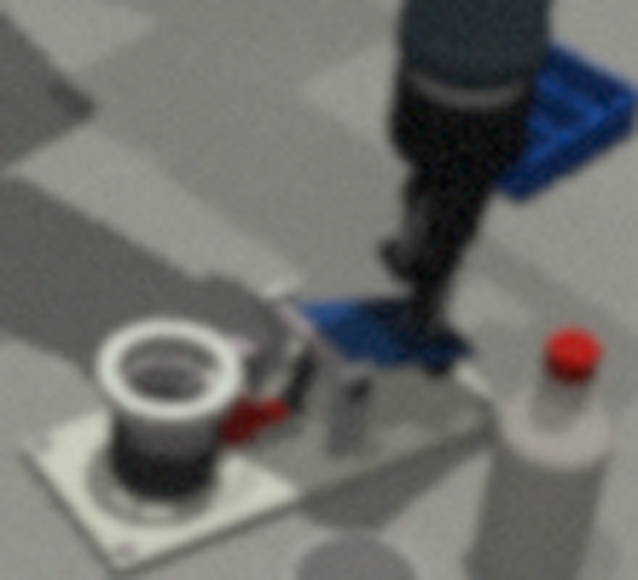

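The treadle is tilting and the red bolt is moving with it, but the stop hasn't been reached yet. Continuing down.

Emit:
drive_tool(deltas=[{"slide": [0,0,0.06],"delta_rot": [0,0,0],"hand": 0},{"slide": [0,0,0.06],"delta_rot": [0,0,0],"hand": 0},{"slide": [0,0,0.06],"delta_rot": [0,0,0],"hand": 0},{"slide": [0,0,0],"delta_rot": [0,0,0],"hand": 0},{"slide": [0,0,0],"delta_rot": [0,0,0],"hand": 0}])

```text
time_s: 6.6
eef_pos: [0.6011, 0.2256, 0.0179]
eef_rot: [0.0, 0.978, 0.21, 0.002]
wrist_force: [-1.1, -1.1, 9.8]
opening: 0.001
```

```bash
python3 pic.py p5 scene 270 150 380 250; python3 go.py 0.599 0.227 0.02
```

```text
6.65 [0.6011 0.2256 0.0178] tool z [ 0.004 -0.    -1.   ] F [-1.4 -1.2 11.3] tool-shift/50mm [-0.028 -0.042 -0.043]
```

View pics/p5.png

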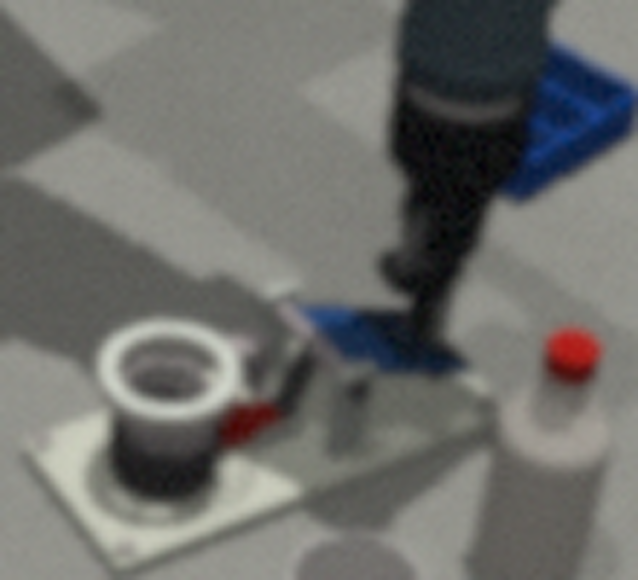

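Emit:
drive_tool(deltas=[{"slide": [-0.02,0,0.06],"delta_rot": [0,0,0],"hand": 0},{"slide": [0,0,0.06],"delta_rot": [0,0,0],"hand": 0},{"slide": [0,0,0],"delta_rot": [0,0,0],"hand": 0},{"slide": [0,0,0],"delta_rot": [0,0,0],"hand": 0},{"slide": [0,0,0],"delta_rot": [0,0,0],"hand": 0}])

```text
time_s: 7.28
eef_pos: [0.6016, 0.2254, 0.0152]
eef_rot: [0.001, 0.978, 0.21, 0.003]
wrist_force: [-8.3, -4.3, 28.4]
opening: 0.0
```

```bash
python3 go.py 0.599 0.227 0.02
```

```text
7.28 [0.6016 0.2254 0.0152] tool z [ 0.006 -0.    -1.   ] F [-8.3 -4.3 28.4] tool-shift/50mm [-0.033 -0.051 -0.097]
```

```bash
python3 pic.py p6 scene 270 150 380 250; python3 go.py 0.599 0.227 0.02
```

```text
7.33 [0.6016 0.2254 0.0152] tool z [ 0.006  0.    -1.   ] F [-7.7 -3.6 28.9] tool-shift/50mm [-0.033 -0.051 -0.096]
```

View pics/p6.png

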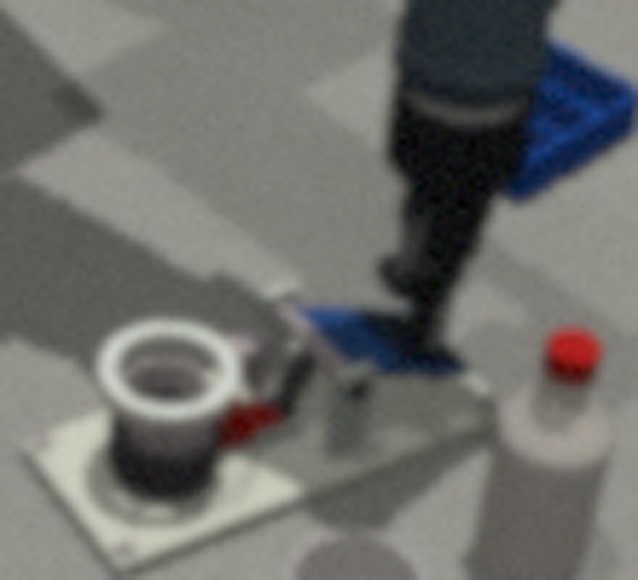

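```bash
python3 - <<'E'
from h import *;import pickle
c=pickle.load(open("p6.pkl","rb"));s=5.8
y=np.array([.0883,.996,0]);x=np.array([.996,-.0883,0]);H=np.array([.5915,.1485,.062])
for a in(0,.3,.36,.42,.48):
  for sx in(30,-30):
    P=H+y*(95*np.cos(a)+6*np.sin(a))/1e3+x*sx/1e3+[0,0,(-95*np.sin(a)+6*np.cos(a))/1e3]
    print(a,sx,((proj(c,[P])[0]-[270,150]+.5)*s).round())
E
```

```text
0 30 [490. 315.]
0 -30 [426. 254.]
0.3 30 [479. 354.]
0.3 -30 [417. 293.]
0.36 30 [476. 362.]
0.36 -30 [414. 301.]
0.42 30 [472. 370.]
0.42 -30 [410. 309.]
0.48 30 [467. 378.]
0.48 -30 [406. 317.]
```

Emit:
drive_tool(deltas=[{"slide": [0,0,-0.2],"delta_rot": [0,0,0],"hand": 0},{"slide": [0,0,-0.3],"delta_rot": [0,0,0],"hand": 0},{"slide": [0,0,-0.5],"delta_rot": [0,0,0],"hand": 0},{"slide": [0,0,-0.5],"delta_rot": [0,0,0],"hand": 0},{"slide": [0,0,-0.5],"delta_rot": [0,0,0],"hand": 0}])

```text
time_s: 7.95
eef_pos: [0.5981, 0.2253, 0.1102]
eef_rot: [0.0, 0.978, 0.21, -0.0]
wrist_force: [0.7, 0.3, -0.4]
opening: 0.002
```

```bash
python3 pic.py p7 scene 270 150 380 250; python3 go.py 0.441 -0.297 0.21
```

```text
8.0 [0.6004 0.2258 0.1142] tool z [ 0.005  0.001 -1.   ] F [1.4 0.8 3.1] tool-shift/50mm [-7.19   8.228 -1.942]
```

View pics/p7.png

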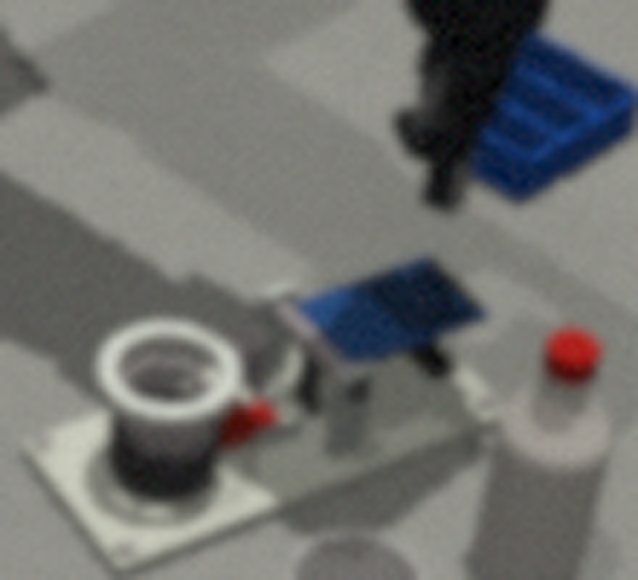

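The treadle is back up, with its corner at (485,313). The bolt has stayed shifted, at (250,420). While pressed, the corner row of 368 matched the predicted 0.42 rad, and the force rose to 28 N. Contact came about 20 mm later than the TCP figure implied, so I'll check the fingertip position in the image.

```bash
python3 - <<'E'
from h import *;import pickle
c=pickle.load(open("p7.pkl","rb"))
for z in(.110,.120,.13,.14):print(z,((proj(c,[[.599,.2255,z]])[0]-[270,150]+.5)*5.8).round())
E
```

```text
0.11 [443. 237.]
0.12 [445. 223.]
0.13 [447. 208.]
0.14 [450. 194.]
```

Emit:
drive_tool(deltas=[{"slide": [0,0,-0.4],"delta_rot": [0,0,0],"hand": 0},{"slide": [-0.3,0.4,-0.8],"delta_rot": [0,0,0],"hand": 0.5},{"slide": [-0.5,0.6,-0.7],"delta_rot": [0,0,0],"hand": 1},{"slide": [-0.62,0.7,0],"delta_rot": [0,0,0],"hand": 1},{"slide": [-0.62,0.7,0],"delta_rot": [0,0,0],"hand": 1}])

```text
time_s: 8.62
eef_pos: [0.554, 0.0729, 0.205]
eef_rot: [0.0, 0.978, 0.21, 0.0]
wrist_force: [1.0, -0.4, -0.5]
opening: 0.843
```

Emit:
drive_tool(deltas=[{"slide": [-0.62,0.7,0],"delta_rot": [0,0,0],"hand": 1},{"slide": [-0.62,0.7,0],"delta_rot": [0,0,0],"hand": 1},{"slide": [-0.62,0.7,0],"delta_rot": [0,0,0],"hand": 1},{"slide": [-0.62,0.7,0],"delta_rot": [0,0,0],"hand": 1},{"slide": [-0.62,0.7,0],"delta_rot": [0,0,0],"hand": 1}])

```text
time_s: 9.25
eef_pos: [0.4841, -0.1504, 0.2045]
eef_rot: [-0.0, 0.978, 0.21, -0.0]
wrist_force: [0.0, 0.4, 0.4]
opening: 1.0
```

```bash
python3 go.py 0.441 -0.297 0.21
```

```text
9.25 [ 0.4841 -0.1504  0.2045] tool z [-0.  0. -1.] F [0.  0.4 0.4] tool-shift/50mm [-1.989  2.32  -0.111]
```

Emit:
drive_tool(deltas=[{"slide": [-0.5,0.58,0],"delta_rot": [0,0,0],"hand": 1},{"slide": [-0.5,0.58,0],"delta_rot": [0,0,0],"hand": 1},{"slide": [-0.5,0.58,0],"delta_rot": [0,0,0],"hand": 1},{"slide": [-0.49,0.58,0],"delta_rot": [0,0,0],"hand": 1},{"slide": [0,0,0],"delta_rot": [0,0,0],"hand": 1}])

```text
time_s: 9.88
eef_pos: [0.4408, -0.2978, 0.2043]
eef_rot: [-0.0, 0.978, 0.208, -0.0]
wrist_force: [-0.5, 0.4, -0.7]
opening: 0.998
```

```bash
python3 go.py 0.441 -0.297 0.15; python3 pic.py p8 scene 120 130 240 260;python3 go.py 0.441 -0.297 0.12
```

```text
9.88 [ 0.4408 -0.2978  0.2043] tool z [-0.001  0.    -1.   ] F [-0.5  0.4 -0.7] tool-shift/50mm [ 0.012 -0.012  1.085]
9.93 [ 0.4412 -0.2963  0.2042] tool z [-0.001  0.001 -1.   ] F [-1.   1.5  0.3] tool-shift/50mm [-0.008  0.013  1.683]
```

View pics/p8.png

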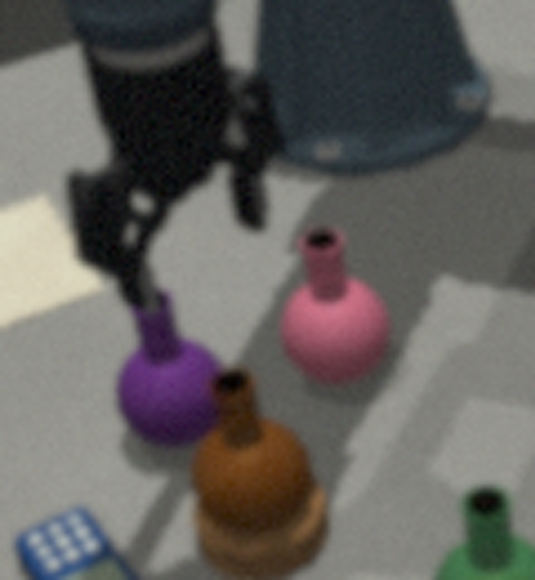

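```bash
python3 - <<'E'
from h import *;import pickle
c=pickle.load(open("p8.pkl","rb"));s=580/130
yt=np.array([.4105,-.912,0])
for z in(.204,.22,.23,.24,.25):
  print(z,[((proj(c,[[.441,-.297,z]+k*yt])[0]-[120,130]+.5)*s).round() for k in(0,-.05,.05)])
E
```

```text
0.204 [array([215., 312.]), array([270., 268.]), array([157., 358.])]
0.22 [array([210., 291.]), array([266., 248.]), array([152., 337.])]
0.23 [array([207., 279.]), array([263., 235.]), array([148., 325.])]
0.24 [array([205., 266.]), array([261., 223.]), array([145., 312.])]
0.25 [array([202., 253.]), array([259., 210.]), array([142., 298.])]
```

The open fingertips at (143,300) and (255,222) sit about 38 mm above the reported TCP height, so the fingers really end about 20–25 mm short of the stated TCP when shut. I'll go correspondingly lower and check before closing.

Emit:
drive_tool(deltas=[{"slide": [0,0,0.5],"delta_rot": [0,0,0],"hand": 1},{"slide": [0,0,0.5],"delta_rot": [0,0,0],"hand": 1},{"slide": [0,0,0.5],"delta_rot": [0,0,0],"hand": 1},{"slide": [0,0,0.5],"delta_rot": [0,0,0],"hand": 1},{"slide": [0,0,0.36],"delta_rot": [0,0,0],"hand": 1}])

```text
time_s: 10.55
eef_pos: [0.4418, -0.2942, 0.0853]
eef_rot: [-0.001, 0.978, 0.21, -0.0]
wrist_force: [0.5, 0.4, -0.5]
opening: 1.001
```

```bash
python3 pic.py p9 scene 130 170 220 265;python3 go.py 0.441 -0.297 0.082; python3 pic.py p9t top 340 210 440 310
```

```text
10.6 [ 0.4407 -0.2934  0.0833] tool z [-0.003  0.004 -1.   ] F [-1.3  0.3 -1.9] tool-shift/50mm [-0.024  0.069  0.025]
```

View pics/p9.png

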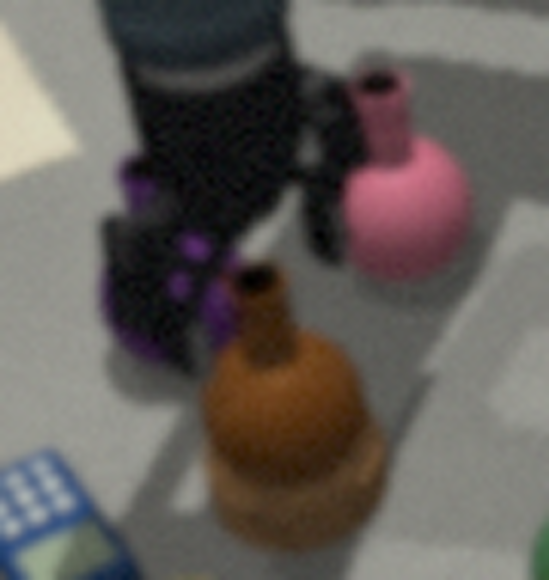

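View pics/p9t.png

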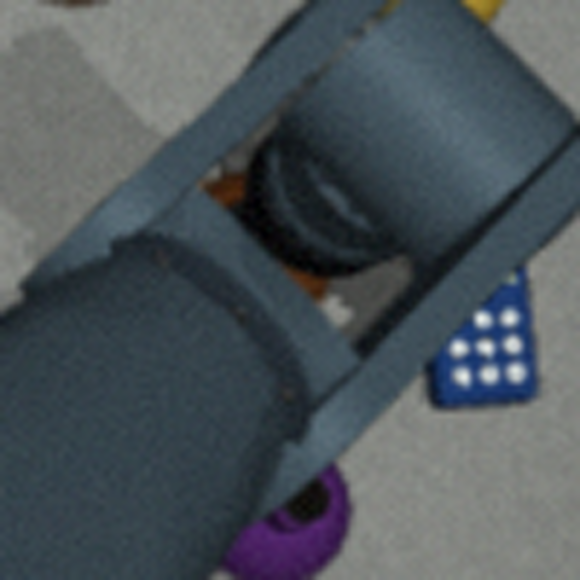

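```bash
python3 go.py 0.441 -0.297 0.082; python3 - <<'E'
from h import *;import pickle
c=pickle.load(open("p9.pkl","rb"));s=min(780/90,580/95)
yt=np.array([.4105,-.912,0])
for z in(.084,.11,.12,.13,.14,.15,.18,.2):
  print(z,[((proj(c,[[.441,-.2945,z]+k*yt])[0]-[130,170]+.5)*s).round().tolist() for k in(0,-.05,.05)])
E
```

```text
10.65 [ 0.4408 -0.2938  0.0845] tool z [-0.003  0.003 -1.   ] F [0.8 0.1 0.4] tool-shift/50mm [-0.023  0.061  0.049]
0.084 [[280.0, 370.0], [349.0, 310.0], [208.0, 433.0]]
0.11 [[271.0, 331.0], [341.0, 271.0], [198.0, 394.0]]
0.12 [[268.0, 316.0], [338.0, 256.0], [194.0, 379.0]]
0.13 [[264.0, 300.0], [335.0, 240.0], [190.0, 364.0]]
0.14 [[261.0, 285.0], [333.0, 225.0], [186.0, 348.0]]
0.15 [[257.0, 269.0], [330.0, 209.0], [182.0, 332.0]]
0.18 [[247.0, 220.0], [320.0, 161.0], [169.0, 283.0]]
0.2 [[239.0, 187.0], [314.0, 127.0], [161.0, 250.0]]
```

Fingers straddle the neck, with open tips at z≈0.124 that drop as they close. I'll lower another ~7 mm, correct y, and close.

Emit:
drive_tool(deltas=[{"slide": [-0.02,0.06,0.14],"delta_rot": [0,0,0],"hand": 1},{"slide": [0,0,0],"delta_rot": [0,0,0],"hand": 1},{"slide": [0,0,0],"delta_rot": [0,0,0],"hand": 1},{"slide": [0,0,0],"delta_rot": [0,0,0],"hand": 1},{"slide": [0,0,0],"delta_rot": [0,0,0],"hand": 1}])

```text
time_s: 11.28
eef_pos: [0.4422, -0.2991, 0.0799]
eef_rot: [0.0, 0.978, 0.21, 0.0]
wrist_force: [0.1, 0.7, -0.5]
opening: 1.004
```

```bash
python3 go.py 0.441 -0.297 0.077
```

```text
11.28 [ 0.4422 -0.2991  0.0799] tool z [ 0. -0. -1.] F [ 0.1  0.7 -0.5] tool-shift/50mm [-0.005 -0.048  0.058]
```

Emit:
drive_tool(deltas=[{"slide": [0,-0.045,0.06],"delta_rot": [0,0,0],"hand": 1},{"slide": [0,0,0],"delta_rot": [0,0,0],"hand": 1},{"slide": [0,0,0],"delta_rot": [0,0,0],"hand": 0.6},{"slide": [0,0,0],"delta_rot": [0,0,0],"hand": 0.45},{"slide": [0,0,0],"delta_rot": [0,0,0],"hand": 0.45}])

```text
time_s: 11.9
eef_pos: [0.4412, -0.2969, 0.0766]
eef_rot: [0.0, 0.978, 0.21, 0.0]
wrist_force: [-0.2, 0.4, 0.6]
opening: 0.449
```

```bash
python3 pic.py p10 scene 130 170 220 265;python3 go.py 0.441 -0.297 0.077
```

```text
11.95 [ 0.4412 -0.2969  0.0766] tool z [ 0. -0. -1.] F [-0.1 -1.1 -0.1] tool-shift/50mm [-0.005 -0.    -0.007]
```

View pics/p10.png

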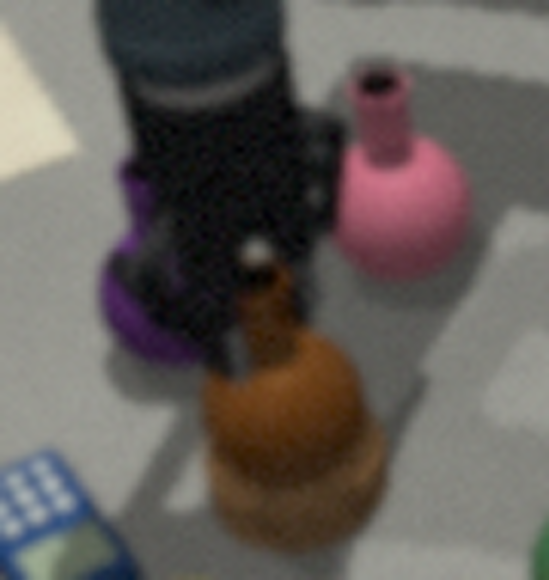

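```bash
python3 - <<'E'
from h import *;import pickle
c=pickle.load(open("p10.pkl","rb"));s=min(780/90,580/95)
yt=np.array([.4105,-.912,0])
for z in(.09,.095,.1,.105,.11,.115,.12):
  print(z,[((proj(c,[[.441,-.297,z]+k*yt])[0]-[130,170]+.5)*s).round().tolist() for k in(.019,.025,-.025)])
E
python3 pic.py p11 scene 155 205 185 240
```

```text
0.09 [[246.0, 387.0], [237.0, 394.0], [308.0, 332.0]]
0.095 [[244.0, 379.0], [235.0, 387.0], [307.0, 325.0]]
0.1 [[242.0, 372.0], [234.0, 379.0], [305.0, 317.0]]
0.105 [[241.0, 364.0], [232.0, 372.0], [304.0, 310.0]]
0.11 [[239.0, 357.0], [230.0, 364.0], [302.0, 302.0]]
0.115 [[237.0, 349.0], [228.0, 357.0], [300.0, 295.0]]
0.12 [[235.0, 341.0], [226.0, 349.0], [299.0, 287.0]]
```

View pics/p11.png

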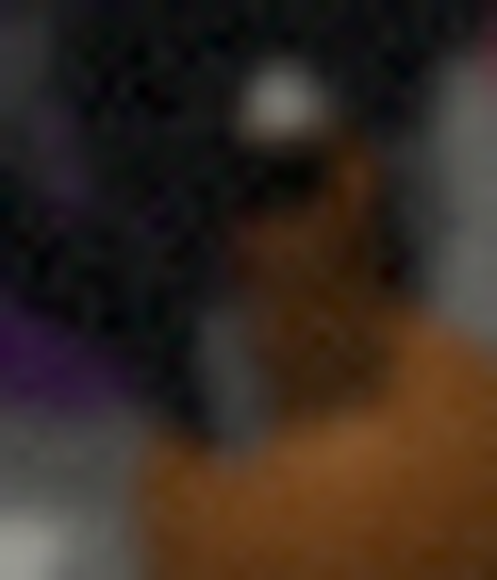

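The left pad tip at full-image (168,232) is at z≈0.100, too close to the bulb shoulder for the final closing swing. I'll raise 5 mm and then close.

Emit:
drive_tool(deltas=[{"slide": [0,0,-0.1],"delta_rot": [0,0,0],"hand": 0.45},{"slide": [0,0,0],"delta_rot": [0,0,0],"hand": 0.45},{"slide": [0,0,0],"delta_rot": [0,0,0],"hand": 0.3},{"slide": [0,0,0],"delta_rot": [0,0,0],"hand": 0},{"slide": [0,0,0],"delta_rot": [0,0,0],"hand": 0}])

```text
time_s: 12.62
eef_pos: [0.4412, -0.2965, 0.0819]
eef_rot: [-0.0, 0.978, 0.21, -0.0]
wrist_force: [-2.5, 2.1, 5.7]
opening: 0.316
```

Emit:
drive_tool(deltas=[{"slide": [0,0,0],"delta_rot": [0,0,0],"hand": 0},{"slide": [0,0,0],"delta_rot": [0,0,0],"hand": 0},{"slide": [0,0,0],"delta_rot": [0,0,0],"hand": 0},{"slide": [0,0,0],"delta_rot": [0,0,0],"hand": 0},{"slide": [0,0,0],"delta_rot": [0,0,0],"hand": 0}])

```text
time_s: 13.25
eef_pos: [0.4411, -0.2965, 0.0819]
eef_rot: [-0.0, 0.978, 0.21, -0.0]
wrist_force: [-1.4, 3.2, 5.9]
opening: 0.316
```

```bash
python3 pic.py p12 scene 130 170 220 265;python3 go.py 0.441 -0.297 0.082
```

```text
13.3 [ 0.4411 -0.2965  0.0819] tool z [-0.     0.001 -1.   ] F [-1.2  2.5  5.1] tool-shift/50mm [-0.007  0.008 -0.003]
```

View pics/p12.png

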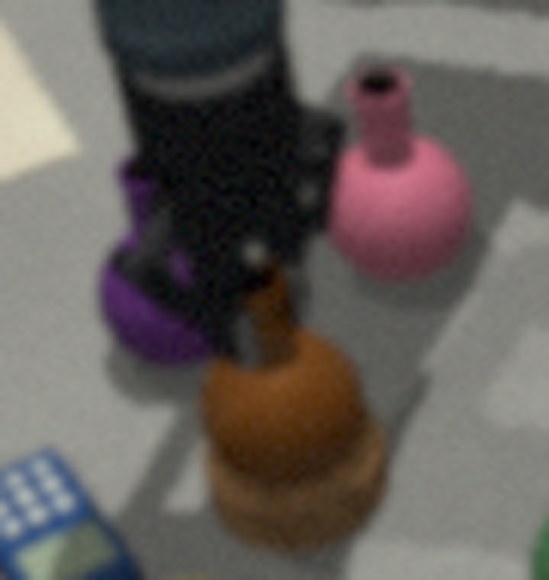

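Emit:
drive_tool(deltas=[{"slide": [0,0,-0.2],"delta_rot": [0,0,0],"hand": 0},{"slide": [0,0,-0.4],"delta_rot": [0,0,0],"hand": 0},{"slide": [0,0,-0.7],"delta_rot": [0,0,0],"hand": 0},{"slide": [0,0,-0.8],"delta_rot": [0,0,0],"hand": 0},{"slide": [0,0,-0.7],"delta_rot": [0,0,0],"hand": 0}])

```text
time_s: 13.92
eef_pos: [0.4411, -0.297, 0.2231]
eef_rot: [0.0, 0.978, 0.21, 0.0]
wrist_force: [0.1, -0.6, -2.3]
opening: 0.315
```

```bash
python3 pic.py p13 scene 110 100 240 260;python3 go.py 0.581 0.052 0.222
```

```text
13.97 [ 0.443  -0.2989  0.2284] tool z [ 0.006 -0.006 -1.   ] F [ 0.8 -1.7  1.4] tool-shift/50mm [ 5.396 -5.268  0.1  ]
```

View pics/p13.png

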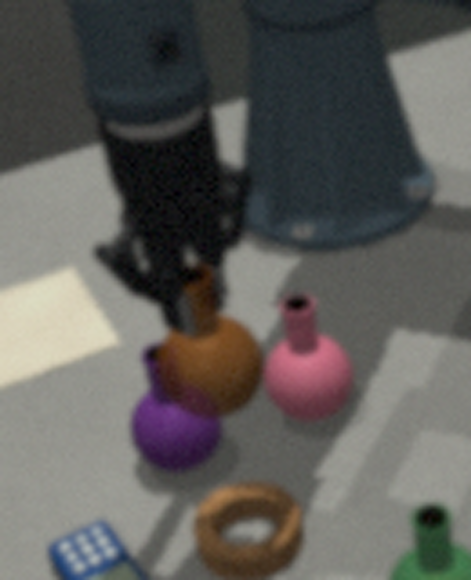

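The flask is lifted clear of the cork ring and upright. Carrying it to above the cradle ring.

Emit:
drive_tool(deltas=[{"slide": [0.25,-0.245,0],"delta_rot": [0,0,0],"hand": 0},{"slide": [0.5,-0.49,0],"delta_rot": [0,0,0],"hand": 0},{"slide": [0.6,-0.585,0],"delta_rot": [0,0,0],"hand": 0},{"slide": [0.65,-0.63,0],"delta_rot": [0,0,0],"hand": 0},{"slide": [0.65,-0.63,0],"delta_rot": [0,0,0],"hand": 0}])

```text
time_s: 14.6
eef_pos: [0.5083, -0.122, 0.2192]
eef_rot: [-0.001, 0.978, 0.21, -0.001]
wrist_force: [0.9, -0.1, -3.0]
opening: 0.313
```

Emit:
drive_tool(deltas=[{"slide": [0.65,-0.63,0],"delta_rot": [0,0,0],"hand": 0},{"slide": [0.65,-0.63,0],"delta_rot": [0,0,0],"hand": 0},{"slide": [0.6,-0.585,0],"delta_rot": [0,0,0],"hand": 0},{"slide": [0.55,-0.54,0],"delta_rot": [0,0,0],"hand": 0},{"slide": [0.3,-0.3,0],"delta_rot": [0,0,0],"hand": 0}])

```text
time_s: 15.22
eef_pos: [0.5783, 0.0567, 0.2193]
eef_rot: [-0.001, 0.977, 0.211, -0.002]
wrist_force: [0.4, -0.8, -2.0]
opening: 0.308
```

Emit:
drive_tool(deltas=[{"slide": [0,0,0],"delta_rot": [0,0,0],"hand": 0},{"slide": [0,0,0],"delta_rot": [0,0,0],"hand": 0},{"slide": [0,0,0],"delta_rot": [0,0,0],"hand": 0},{"slide": [0,0,0],"delta_rot": [0,0,0],"hand": 0},{"slide": [0,0,0],"delta_rot": [0,0,0],"hand": 0}])

```text
time_s: 15.85
eef_pos: [0.5794, 0.0534, 0.2217]
eef_rot: [0.0, 0.978, 0.209, 0.0]
wrist_force: [1.2, 0.2, -2.9]
opening: 0.319
```

```bash
python3 pic.py p14 scene 240 100 370 240;python3 go.py 0.581 0.052 0.165
```

```text
15.9 [0.5794 0.0535 0.2217] tool z [ 0. -0. -1.] F [ 0.2 -0.7 -3.2] tool-shift/50mm [0.016 0.041 1.135]
```

View pics/p14.png

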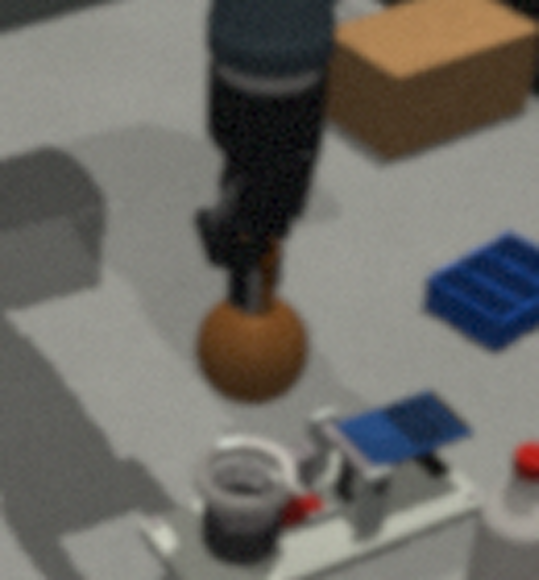

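```bash
python3 - <<'E'
from h import *;import pickle
from scipy.optimize import least_squares
np.set_printoptions(precision=4,suppress=True)
c=pickle.load(open("p14.pkl","rb"));h=hsv(c)
m=box((h[:,:,0]>4)&(h[:,:,0]<22)&(h[:,:,1]>130)&(h[:,:,2]>40),(280,165,320,200))
k=big(m);print(cv2.minEnclosingCircle(k)); ctr=cv2.fitEllipse(k);print(ctr); p=cv2.minEnclosingCircle(k)[0]
print('bulb@.199',onz(c,[p],.1988),onz(c,[ctr[0]],.1988))
# ring dark inner hole boundary, both original views: cast to z=.085 and circle radius .028/.038 via bright ring pixels
for n,r in(("scene",(280,200,316,226)),("top",(251,186,282,218))):
    c=pickle.load(open(n+".pkl","rb"));g=cv2.cvtColor(c["frame"],cv2.COLOR_RGB2GRAY).astype(float)
    # sample around initial centre: brightest radius per angle -> mean radius 33 mm
    C=np.array([.581,.052])
    for it in range(4):
        P=[]
        for a in np.linspace(0,2*np.pi,72,endpoint=False):
            rr=np.linspace(.026,.040,29);X=np.c_[C[0]+rr*np.cos(a),C[1]+rr*np.sin(a),np.full(29,.085)]
            v=cv2.remap(g.astype(np.float32),proj(c,X)[:,:1].astype(np.float32),proj(c,X)[:,1:].astype(np.float32),cv2.INTER_LINEAR).ravel()
            w=np.clip(v-130,0,None)
            if w.sum()>30 : P.append(C+ (w*rr).sum()/w.sum()*np.array([np.cos(a),np.sin(a)]))
        P=np.array(P);s=least_squares(lambda q:np.hypot(P[:,0]-q[0],P[:,1]-q[1])-.033,C,loss='soft_l1',f_scale=.001);C=s.x
    print(n,len(P),C,np.abs(s.fun).mean())
E
```

```text
((301.3453674316406, 179.9639129638672), 15.403834342956543)
((300.6973571777344, 182.17352294921875), (22.54500389099121, 27.620960235595703), 11.448198318481445)
bulb@.199 [[0.5673 0.0651 0.1988]] [[0.5747 0.0573 0.1988]]
scene 72 [0.5805 0.052 ] 0.0004456944874000593
top 72 [0.5824 0.0528] 0.00044257099987926867
```

```bash
python3 - <<'E'
from h import *;import pickle
from scipy.optimize import least_squares
np.set_printoptions(precision=4,suppress=True)
def bulb(fn,r,ymin,z):
    c=pickle.load(open(fn+".pkl","rb"));h=hsv(c)
    m=box((h[:,:,0]>4)&(h[:,:,0]<22)&(h[:,:,1]>110)&(h[:,:,2]>40),r)
    k=big(m).reshape(-1,2);k=k[k[:,1]>=ymin]
    s=least_squares(lambda q:np.hypot(k[:,0]-q[0],k[:,1]-q[1])-q[2],[k[:,0].mean(),k[:,1].mean(),13],loss='soft_l1',f_scale=.5)
    print(fn,s.x,np.abs(s.fun).mean(),onz(c,[s.x[:2]],z))
bulb("p14",(280,165,320,200),178,.1988)
bulb("p13",(140,170,190,222),190,.200)  # in motion
E
python3 pic.py p14t top 230 150 310 230; python3 go.py .581 .052 .165
```

```text
p14 [300.2988 183.2603  12.0451] 0.2686606986604402 [[0.5782 0.0532 0.1988]]
p13 [168.4124 199.6799  12.5479] 1.4848900742602507 [[ 0.4389 -0.2945  0.2   ]]
15.95 [0.5794 0.0537 0.2217] tool z [ 0. -0. -1.] F [-0.1  0.4 -2.5] tool-shift/50mm [0.015 0.043 1.134]
```

View pics/p14t.png

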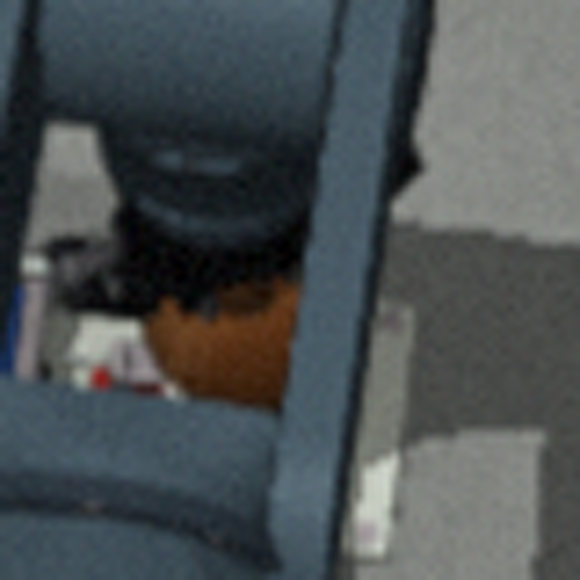

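Emit:
drive_tool(deltas=[{"slide": [0.03,0.04,0.3],"delta_rot": [0,0,0],"hand": 0},{"slide": [0,0,0.4],"delta_rot": [0,0,0],"hand": 0},{"slide": [0,0,0.4],"delta_rot": [0,0,0],"hand": 0},{"slide": [0,0,0.3],"delta_rot": [0,0,0],"hand": 0},{"slide": [0,0,0],"delta_rot": [0,0,0],"hand": 0}])

```text
time_s: 16.58
eef_pos: [0.5804, 0.0529, 0.1496]
eef_rot: [-0.001, 0.978, 0.21, -0.002]
wrist_force: [0.5, 0.6, -2.7]
opening: 0.309
```

Emit:
drive_tool(deltas=[{"slide": [0,0,0],"delta_rot": [0,0,0],"hand": 0},{"slide": [0,0,0],"delta_rot": [0,0,0],"hand": 0},{"slide": [0,0,0],"delta_rot": [0,0,0],"hand": 0},{"slide": [0,0,0],"delta_rot": [0,0,0],"hand": 0},{"slide": [0,0,0],"delta_rot": [0,0,0],"hand": 0}])

```text
time_s: 17.2
eef_pos: [0.5816, 0.0528, 0.1517]
eef_rot: [0.0, 0.978, 0.21, 0.0]
wrist_force: [0.7, -0.5, -2.1]
opening: 0.314
```

```bash
python3 pic.py p15 scene 260 140 350 240;python3 go.py 0.581 0.0525 0.137
```

```text
17.25 [0.5816 0.0528 0.1516] tool z [ 0.  0. -1.] F [ 0.8 -0.1 -2.5] tool-shift/50mm [-0.012  0.     0.293]
```

View pics/p15.png

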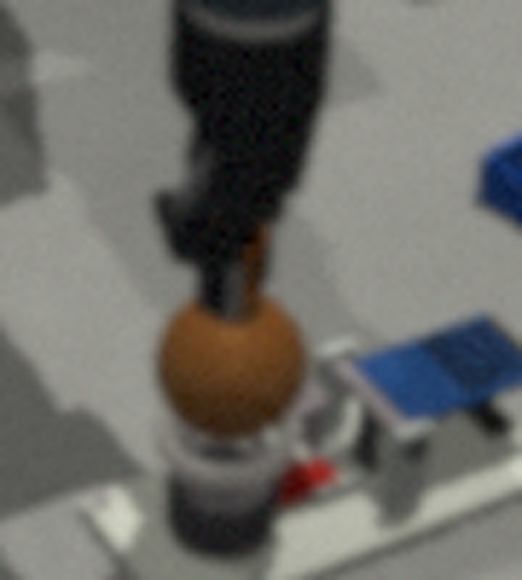

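Bulb centred over the ring: bulb at (232,362), ring at about (228,455). Lowering to seat.

Emit:
drive_tool(deltas=[{"slide": [0,0,0.12],"delta_rot": [0,0,0],"hand": 0},{"slide": [0,0,0.12],"delta_rot": [0,0,0],"hand": 0},{"slide": [0,0,0.08],"delta_rot": [0,0,0],"hand": 0},{"slide": [0,0,0],"delta_rot": [0,0,0],"hand": 0},{"slide": [0,0,0],"delta_rot": [0,0,0],"hand": 0}])

```text
time_s: 17.88
eef_pos: [0.5817, 0.0529, 0.1361]
eef_rot: [-0.0, 0.978, 0.21, 0.0]
wrist_force: [-1.0, 0.7, 2.9]
opening: 0.314
```

Emit:
drive_tool(deltas=[{"slide": [0,0,0.06],"delta_rot": [0,0,0],"hand": 0},{"slide": [0,0,0],"delta_rot": [0,0,0],"hand": 0},{"slide": [0,0,0],"delta_rot": [0,0,0],"hand": 0},{"slide": [0,0,0],"delta_rot": [0,0,0],"hand": 0},{"slide": [0,0,0],"delta_rot": [0,0,0],"hand": 0}])

```text
time_s: 18.5
eef_pos: [0.5817, 0.0528, 0.1327]
eef_rot: [-0.0, 0.978, 0.21, 0.0]
wrist_force: [-0.6, 1.5, 2.9]
opening: 0.315
```

```bash
python3 pic.py p16 scene 260 140 350 240;python3 go.py 0.581 0.0525 0.117
```

```text
18.55 [0.5817 0.0528 0.1327] tool z [ 0.  0. -1.] F [-0.6  0.8  3.7] tool-shift/50mm [-0.014  0.     0.314]
```

View pics/p16.png

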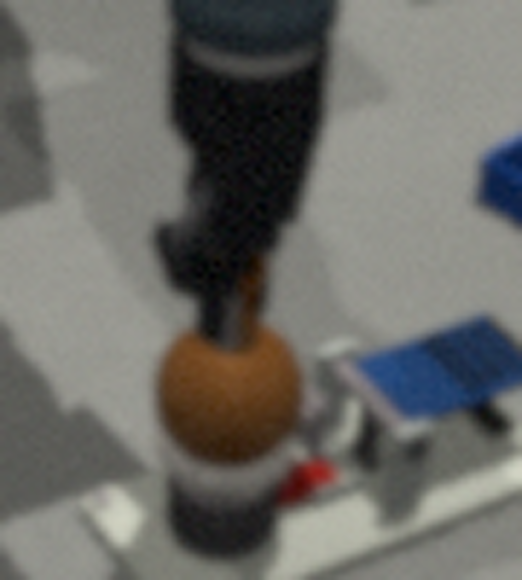

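Emit:
drive_tool(deltas=[{"slide": [0,0,0.08],"delta_rot": [0,0,0],"hand": 0},{"slide": [0,0,0.08],"delta_rot": [0,0,0],"hand": 0},{"slide": [0,0,0.06],"delta_rot": [0,0,0],"hand": 0},{"slide": [0,0,0],"delta_rot": [0,0,0],"hand": 0},{"slide": [0,0,0],"delta_rot": [0,0,0],"hand": 0}])

```text
time_s: 19.18
eef_pos: [0.5818, 0.0528, 0.1217]
eef_rot: [0.0, 0.978, 0.21, 0.0]
wrist_force: [-2.5, 1.1, 6.3]
opening: 0.313
```

Emit:
drive_tool(deltas=[{"slide": [0,0,0.05],"delta_rot": [0,0,0],"hand": 0},{"slide": [0,0,0.03],"delta_rot": [0,0,0],"hand": 0},{"slide": [0,0,0],"delta_rot": [0,0,0],"hand": 0},{"slide": [0,0,0],"delta_rot": [0,0,0],"hand": 0},{"slide": [0,0,0],"delta_rot": [0,0,0],"hand": 0}])

```text
time_s: 19.8
eef_pos: [0.5819, 0.0528, 0.118]
eef_rot: [0.0, 0.978, 0.21, 0.0]
wrist_force: [-1.6, 1.9, 7.8]
opening: 0.314
```

```bash
python3 pic.py p17 scene 260 140 350 240;python3 go.py 0.581 0.0525 0.117
```

```text
19.85 [0.5818 0.0528 0.118 ] tool z [ 0.001  0.    -1.   ] F [-2.7  1.6  6.7] tool-shift/50mm [-0.018 -0.001  0.02 ]
```

View pics/p17.png

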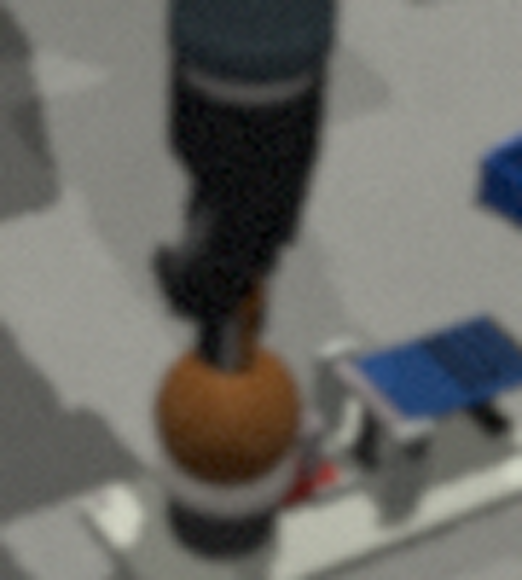

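Emit:
drive_tool(deltas=[{"slide": [0,0,0.03],"delta_rot": [0,0,0],"hand": 0},{"slide": [0,0,0.02],"delta_rot": [0,0,0],"hand": 0},{"slide": [0,0,0],"delta_rot": [0,0,0],"hand": 0},{"slide": [0,0,0],"delta_rot": [0,0,0],"hand": 0},{"slide": [0,0,0],"delta_rot": [0,0,0],"hand": 0}])

```text
time_s: 20.48
eef_pos: [0.5822, 0.0529, 0.1165]
eef_rot: [0.0, 0.978, 0.21, 0.001]
wrist_force: [-2.7, 2.3, 13.6]
opening: 0.312
```

Emit:
drive_tool(deltas=[{"slide": [0,0,0.02],"delta_rot": [0,0,0],"hand": 0},{"slide": [0,0,0],"delta_rot": [0,0,0],"hand": 0},{"slide": [0,0,0],"delta_rot": [0,0,0],"hand": 0},{"slide": [0,0,0],"delta_rot": [0,0,0],"hand": 0},{"slide": [0,0,0],"delta_rot": [0,0,0],"hand": 0}])

```text
time_s: 21.1
eef_pos: [0.5824, 0.0529, 0.1164]
eef_rot: [0.0, 0.978, 0.21, 0.001]
wrist_force: [-5.7, 3.1, 18.1]
opening: 0.315
```

```bash
python3 go.py 0.581 0.0525 0.117;
```

```text
21.1 [0.5824 0.0529 0.1164] tool z [ 0.002  0.    -1.   ] F [-5.7  3.1 18.1] tool-shift/50mm [-0.03  -0.004 -0.013]
```

```bash
python3 pic.py p18 scene 0 0 560 420; python3 go.py 0.581 0.0525 0.117; python3 - <<'E'
from h import *;import pickle
from scipy.optimize import least_squares
c=pickle.load(open("p18.pkl","rb"));h=hsv(c)
m=box((h[:,:,0]>4)&(h[:,:,0]<22)&(h[:,:,1]>110)&(h[:,:,2]>40),(280,185,320,226))
k=big(m).reshape(-1,2);k=k[k[:,1]>=203]
s=least_squares(lambda q:np.hypot(k[:,0]-q[0],k[:,1]-q[1])-q[2],[300,212,12],loss='soft_l1',f_scale=.5)
print(s.x,np.abs(s.fun).mean(),'expect free/stop',proj(c,[[.5812,.0522,.114],[.5812,.0522,.094]]).round(1).tolist())
cv2.imwrite("pics/p18z.png",cv2.resize(c["frame"][140:240,260:350,::-1],None,fx=5.8,fy=5.8,interpolation=cv2.INTER_CUBIC))
E
```

```text
21.15 [0.5824 0.0529 0.1164] tool z [ 0.002 -0.    -1.   ] F [-6.2  1.9 18.1] tool-shift/50mm [-0.03  -0.004 -0.013]
[299.04272662 211.42688053  11.07746096] 0.6641882098726095 expect free/stop [[299.2, 205.9], [298.8, 210.8]]
```

View pics/p18.png

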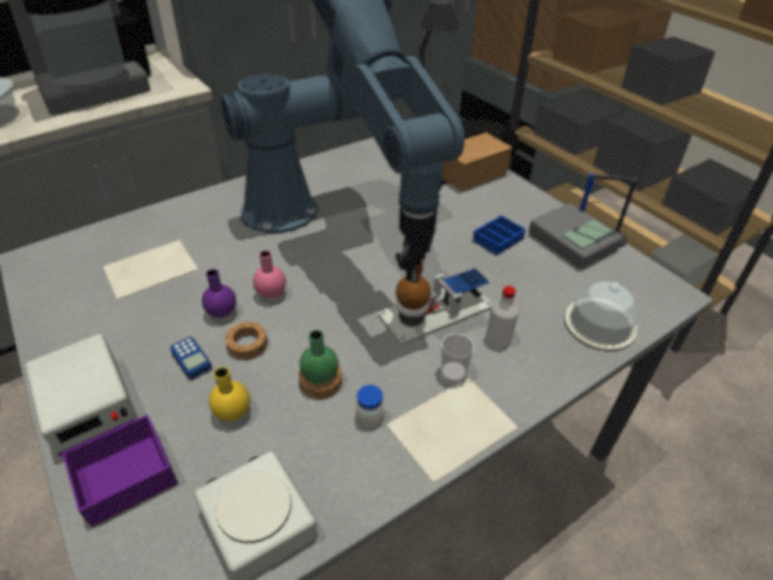

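View pics/p18z.png

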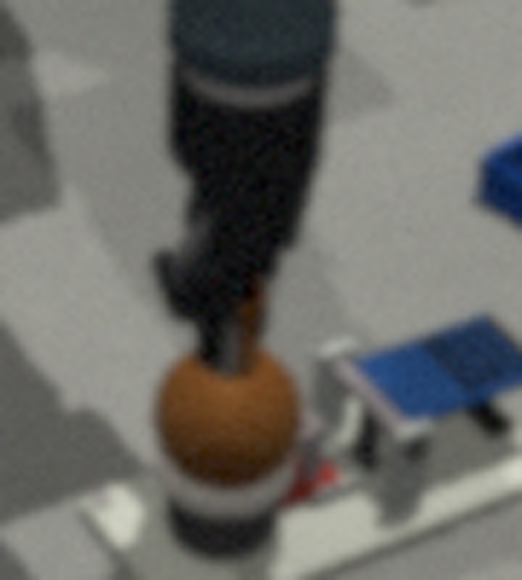

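The pressed-down view puts the bulb at (299,211.4), against a prediction of (298.8,210.8) at the stop and (299.2,205.9) if free. The flask is upright, the treadle is up, and everything else is standing where it was. Handing in.

```bash
python3 -c "
from bench import ctrl
print(ctrl.hand_in()); o=ctrl.get_obs(); print(o['time_s'],o['eef_pos'],o['wrist_force'],o['opening'])"
```

```text
the job is handed in; nothing more can be done
None
the job is handed in; nothing more can be done
```

I pressed the blue treadle to its stop, let it spring back up, then carried the amber flask to the sprung ring and pressed it down to the ring's stop. I handed the job in at about 21 s with the flask still held down.

- **Treadle:** at the bottom the force jumped from about 11 N to 28 N, and the plate's corner row in the picture matched 0.42 rad. Afterwards the picture showed the treadle level again and the red bolt still pushed aside.
- **Flask at the ring's stop:** it went down about 20.5 mm from the expected seating height. Over the last 1 mm commanded, the tool hardly moved while the force rose from 13.6 N to 18 N, well under the 60 N glass limit. The bulb in the last picture was at row 211.4, against 210.8 predicted at the stop and 205.9 with the ring free. Grip opening was steady at 0.315 and the tool upright to within 0.002 rad.
- **Other things:** all still standing where they were in the last picture.
- **What disagreed:**
  - The shut fingers end about 20 mm short of the stated TCP, so I set heights from the pictures and contact forces instead.
  - A small sideways force of about 6 N remained at the final press, probably because the flask was 1 mm or so off the ring's centre.

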